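# Hold a pull handle against the chopping board for screwing on

## Robot

A 7-joint arm with a two-finger parallel gripper is mounted at the origin on the work surface. World frame = base frame: x ahead of the robot, y to its left, z up, the work surface at z = 0. Lengths are in m, angles in rad, forces in N, time in s.
With the tool pointing down it reaches from about 0.425 to 1.025 m from the base axis. Payload 9.4 kg.
Tool frame: the origin (TCP) lies at the very end of the fingers, on their centre line; the grasp point (between the pads) lies 19 mm behind it; z points along the fingers, x is the direction in which the jaws open and shut, and the axes are right-handed (so a half turn about z gives the same grasp; the last joint's range is limited). The gripper opens to 93 mm and grips with 3 to 60 N. Pads are 15 mm wide; open, the fingers measure 128 mm over their backs; the gripper's body (75 mm by 188 mm) begins 65 mm behind the grasp point.
Start: joints at [1.117, 0.599, -0.003, 1.599, 0.002, 0.943, -0.08], TCP at [0.267, -0.674, 0.219] pointing down, gripper open.
Joint ranges: [-2.57, 2.57], [-0.35, 1.97], [-1.29, 1.29], [0.11, 2.56], [-1.05, 4.19], [0.11, 1.86], [-2.63, 2.63]. Speed limits (rad/s): [2.22, 2.22, 3.01, 3.01, 3.14, 3.14, 3.14].

## Interface

Orientations are given as a rotation vector (axis times angle).
In Python, from bench import sense, camera, job_done gives the robot as it stands.
- The arm moves only by the tool move_arm, never from a script. Its arguments are lists of equal length, an entry for each row: "gripper": the closure, from 0 (fully open) to 1 (shut); "translation": the shift along the tool's x, y, z in mm, a list of three; "delta_rot": the turn, a rotation vector about the tool's x, y, z in degrees, a list of three. In form: {"gripper": [gripper, ...], "translation": [[tx, ty, tz], ...], "delta_rot": [[rx, ry, rz], ...]}. A call has 1 to 8 rows; each row shifts and turns the pose as measured when the row begins, along the tool's axes as they then stand; what a row does not reach is not made up. A row lasts 1/10 s, in which the tool goes at most 50 mm and 8.59 degrees, less where a joint would pass 70% of its speed; a pose out of reach is approached as far as the arm can. A call is refused whole if a number of a shift passes 50 or a number of a turn 8.59, either way. A call with a gripper value outside its range is refused whole. The fingers move at their own pace and stop on an object; "force" is the grip in N (left out, the last holds). Time passes only in rows, so rows that do not move let the fingers close. It gives the time, the measured TCP pose, the force and the opening at its end, in the units of the state.
- sense(): the state, without advancing time (a new reading comes with each control period).
- camera(name): name is "scene" or "top" or "wrist"; returns a dict with "pixels" (420x560x3 uint8, red, green, blue), "fovy" (degrees; the focal length in pixels is half the picture's height over the tangent of half this angle, whatever the lens; pixels are square), "cx", "cy" (the principal point, pixels), "R" (3x3) and "t" (3): a world point X has camera coordinates R X + t. Camera axes: x right, y down, z forward; pixel columns grow to the right and rows downward; lengths in m; the calibration is good to about 2 mm. A picture is of the moment at which its call begins. There is no depth.
- job_done(): hands the job in, once; it reports no verdict.
The state is a dict: "clock": time; "q": joint angles; "dq": joint speeds; "effort": joint torques, N m; "ee_pos": TCP position; "tool_rot": TCP orientation; "contact_force": force on the tool from outside, world axes, zero at the start; "ft_torque": the same for the moment, N m; "opening": finger opening in m.
Only numpy, scipy, OpenCV 4.12 (cv2) and the standard library are available. Lean on these libraries where they do the work, as an engineer would, in place of code of your own. Each camera call takes 0.05 s, during which the arm holds its last target. There are 200 camera calls.

## Task

Bring the red pull handle to the near edge of the chopping board and be the third hand for whoever screws it on: both feet flat against the edge, the handle upright and centred between the two outer pencil marks, its underside on the shelf or just above it. Press it on with a steady push of about 10 newtons (red pointers over the green strips) without ever driving the sprung board back to the end of its travel, leave the other kitchen things where they are, and finish while still holding the handle and pushing like that.

Things in the scene. Friction and masses are not known exactly. Their poses are not given: they have to be found in the camera images.
- handle: Loose red metal pull handle, 0.15 to 0.31 kg, U-shaped from above: 66 mm deep (x), 156 wide (y), 44 high, standing on the shelf in front of the board, left or right. Origin: middle of the underside. +x points from grip bar to feet (towards the board when fitted). Two upright cheeks (12 mm thick, 44 high, at y = +-48) join bar and feet; between them (84 mm) it is open.
- handle_bar (a point): Middle of the grip bar: 26 mm behind the handle's origin (x = -26), 36 mm above its underside. The bar runs along y between the cheeks, 14 mm thick in x, 16 mm high (28 to 44 mm above the underside), open below. From its far side to the plane of the feet there are 52 mm of free space. Axes as the handle's.
- handle_face (a point): Midpoint between the two feet, in the plane of their flat front faces, 33 mm ahead of the handle's origin and 22 mm above its underside. Each foot is an upright flange 6 mm thick, 36 mm wide, 44 mm high. Axes as the handle's.
- foot_left (a point): On the front face of the handle's left (+y) foot, 75 mm from the middle, 22 mm up.
- foot_right (a point): On the front face of the handle's right (-y) foot, 75 mm from the middle, 22 mm up.
- jig: Metal jig fixed to the shelf, carrying the board between two guide rails (30 mm high, 304 over the outside; they start 30 mm behind the near edge); back wall 44 mm high. Origin: on the shelf under the middle of the board's near edge at rest. +x points into the board: push this way. On each guide a green strip: the board's red pointer is over it when the push is 6 to 15 N.
- board_edge (a point): Middle of the chopping board's flat near edge, 22 mm above the shelf; moves with the board. +x points into the board, square to the edge; y along it. The board is 260 mm wide (y), 200 deep, 40 thick, 4 to 44 mm above the shelf. Pencil lines on its top mark the middle and, 78.5 mm either side, where the handle's outer ends belong.
- board (a joint): How far the board has been pushed back (+x of the jig), m. 0 at rest. Springs push back with 1 N per mm (10 N at 0.010), without preload; the travel ends at 0.030, and more than 0.025 counts as driven to the end.
- pot: Tall aluminium pot, 200 mm diameter plus two side lugs, 200 mm high; origin under its middle. To be left alone.
- jar: Amber glass spice jar with a steel clamp lid, 80 mm diameter, 108 mm high; origin under its middle. To be left alone.
- bowl: White ceramic rice bowl, 120 mm diameter, 55 mm high, in front of the board on the side where the handle is not; origin under its middle. To be left alone.
- ladle: Steel ladle with black silicone handle, bowl 84 mm wide, 290 mm long, lying; origin under the bowl, handle to its -x. To be left alone.
- scoop: Blue plastic measuring scoop, cup 52 mm wide, 32 mm high, 135 mm long; origin under the cup, handle to its -x. To be left alone.
- screwdriver: Yellow-handled screwdriver, 190 mm long, lying along its x. To be left alone.

How it is judged:
By the outcome, as a careful person would: the job done as asked, in the order asked, and still so for the second after the job is handed in, while the arm keeps its last pose, push and grip.
It also fails if it takes over 45 s, if anything falls off the work surface, if the arm or the gripper's body presses on something with over 40 N, if the wrist force passes 120 N, or if a joint passes its speed limit or range.

## Working session

There is one attempt and no reset: what is moved stays moved. The work goes in short steps, Python scripts to look and compute and a tool call to move; the robot and the scene stay as the last step left them, time stands still between calls to the robot, and variables do not carry over. Pictures are saved under pics/ and viewed, about 8 in all and at most 12, crops included, and the job is handed in when it is done.

Besides the shell and the picture viewer there is one more tool, called after "Request:" by a JSON object that holds its "api" and its "payload", one argument or row to a line. move_arm: Moves the arm, as the interface text tells. Its arguments: {"type":"object","properties":{"gripper":{"type":"array"},"translation":{"type":"array"},"delta_rot":{"type":"array"},"force":{"type":"number"}},"required":["gripper","translation","delta_rot"]}

```bash
mkdir -p pics
cat > h.py <<'E'
import numpy as np, cv2
from bench import sense, camera, job_done
from scipy.spatial.transform import Rotation as Ro
def K(c):
    f=c["pixels"].shape[0]/2/np.tan(np.radians(c["fovy"])/2); return f
def proj(c,X):
    p=np.array(c["R"])@np.array(X)+np.array(c["t"]); f=K(c); return np.array([c["cx"]+f*p[0]/p[2],c["cy"]+f*p[1]/p[2]])
def ray(c,u,v,z):
    R=np.array(c["R"]);t=np.array(c["t"]);f=K(c)
    d=R.T@np.array([(u-c["cx"])/f,(v-c["cy"])/f,1]);o=-R.T@t
    return o+d*(z-o[2])/d[2]
def save(c,n,crop=None,s=1):
    im=c["pixels"][:,:,::-1]
    if crop: x0,y0,x1,y1=crop; im=im[y0:y1,x0:x1]
    cv2.imwrite("pics/"+n,cv2.resize(im,None,fx=s,fy=s,interpolation=cv2.INTER_CUBIC))
E
python3 - <<'E'
from h import *
import pickle
s=sense();print(s)
for n in ["scene","top"]:
    c=camera(n);pickle.dump(c,open(n+".pkl","wb"));save(c,n+"0.png",None,1.4);print(n,c["fovy"],c["cx"],c["cy"],-np.array(c["R"]).T@c["t"])
E
```

```text
{'clock': 0.0, 'q': array([ 1.11728726,  0.600128  , -0.00254658,  1.60012296,  0.00177866,
        0.94290546, -0.07980222]), 'dq': array([-2.63680012e-04,  1.88919532e-03,  4.01420398e-04,  2.53801728e-04,
       -5.21686707e-04, -3.17130490e-04,  5.33525280e-05]), 'effort': array([-4.49528752e-04, -7.65086102e+01,  1.49680585e+00, -2.52358854e+01,
       -5.25697321e-02,  1.66752969e-02,  1.79833337e-04]), 'ee_pos': array([ 0.26657751, -0.67368451,  0.21776031]), 'tool_rot': array([-2.59759117e+00,  1.76557853e+00,  2.13120150e-03]), 'contact_force': array([-0.54771194, -0.27827907,  0.55609549]), 'ft_torque': array([-0.01417532, -0.00140637, -0.0640979 ]), 'opening': 0.09292607430209372}
scene 53.24874182880463 270.6778090259055 208.46940709188704 [0.92254267 0.80476839 0.98946989]
top 52.1039713024093 288.6009325703407 211.3806781555617 [0.24780649 0.01181508 1.42016218]
```

View pics/top0.png

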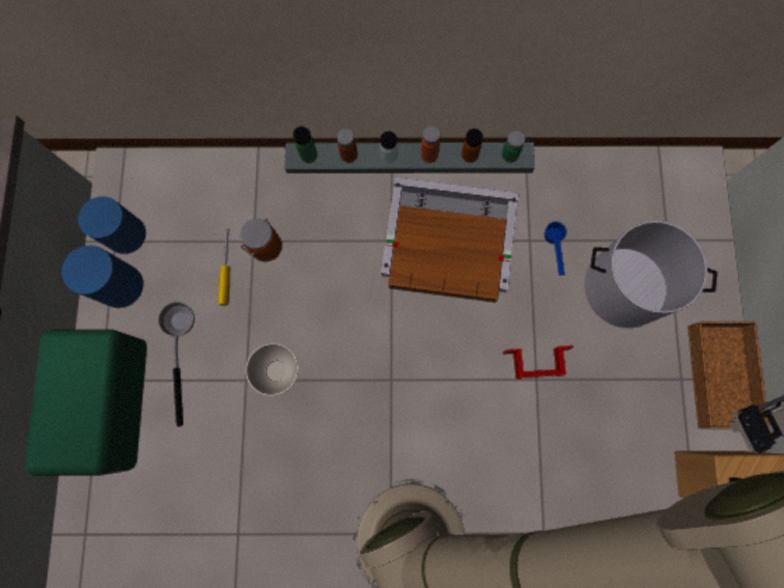

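View pics/scene0.png

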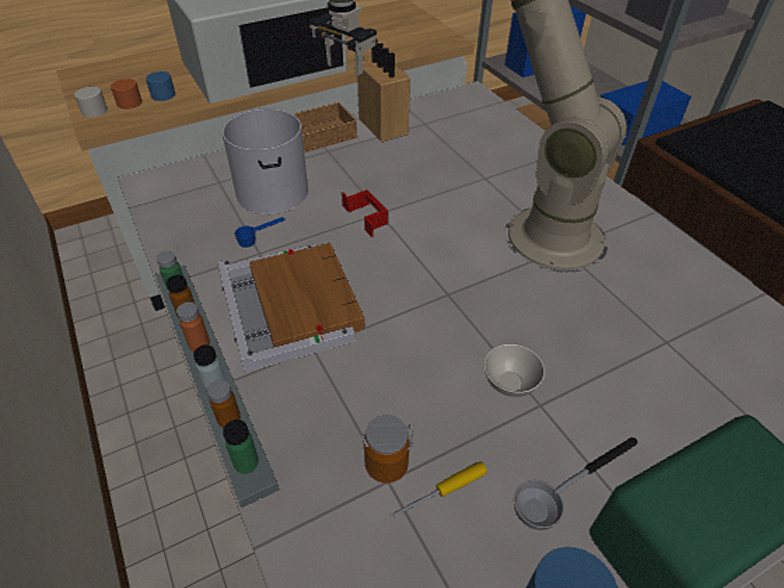

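The top view shows the board (near edge around (388..498, 285..300) in the 1.4x picture), the red handle at right (505..573, 345..378), the bowl at left (272,370) and the pot at far right. Next I enlarge the edge and the handle.

Run:
```python
from h import *
import pickle
c=pickle.load(open("top.pkl","rb"));im=c["pixels"][:,:,::-1]
a=cv2.resize(im[193:218,270:365],None,fx=8,fy=8,interpolation=cv2.INTER_CUBIC)
b=cv2.resize(im[240:278,352:417],None,fx=10,fy=10,interpolation=cv2.INTER_CUBIC)
o=np.zeros((a.shape[0]+b.shape[0]+10,800,3),np.uint8);o[:a.shape[0],:a.shape[1]]=a;o[a.shape[0]+10:,:b.shape[1]]=b
print(o.shape);cv2.imwrite("pics/crop1.png",o)
```

```text
(590, 800, 3)
```

View pics/crop1.png

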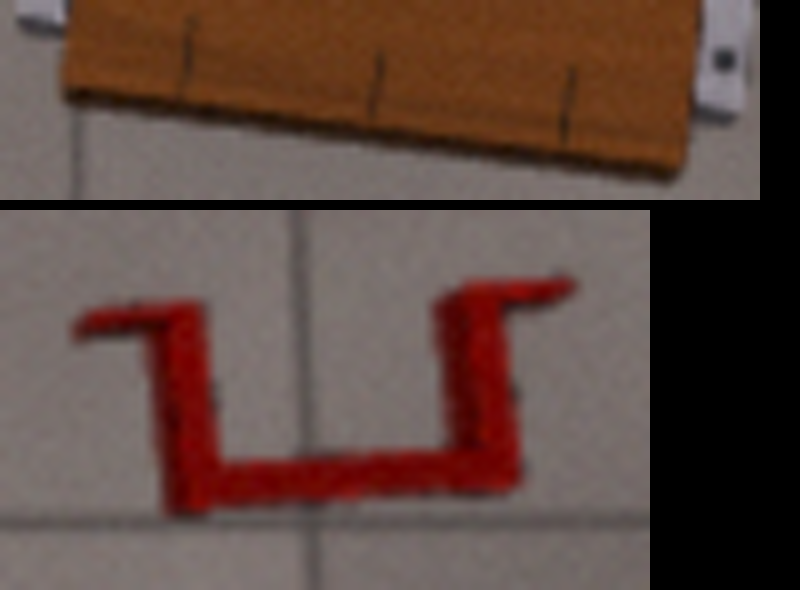

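Run:
```python
from h import *
import pickle
c=pickle.load(open("top.pkl","rb"))
B=lambda x,y:ray(c,270+(x+.5)/8-.5,193+(y+.5)/8-.5,.044)
H=lambda x,y:ray(c,352+(x+.5)/10-.5,240+(y-210+.5)/10-.5,.044)
pts={k:B(*v) for k,v in dict(cl=(66,89),ml=(183,98),mm=(371,121),mr=(564,144),cr=(682,165)).items()}
for k in pts: print(k,pts[k].round(4))
print("w",np.linalg.norm(pts['cl']-pts['cr']),np.linalg.norm(pts['ml']-pts['mr']))
d=pts['cl']-pts['cr'];yb=np.degrees(np.arctan2(-d[0],d[1]));d2=pts['ml']-pts['mr'];print("yaw",yb,np.degrees(np.arctan2(-d2[0],d2[1])))
h={k:H(*v) for k,v in dict(bl=(168,513),br=(519,488),fl=(74,322),fr=(576,280)).items()}
for k in h: print(k,h[k].round(4))
for a,b in (('bl','br'),('fl','fr')):
    d=h[a]-h[b];print(a,np.linalg.norm(d),np.degrees(np.arctan2(-d[0],d[1])), (h[a]+h[b])/2)
print(np.linalg.norm((h['fl']+h['fr']-h['bl']-h['br'])/2))
```

```text
cl [0.5699 0.0492 0.044 ]
ml [0.566  0.0011 0.044 ]
mm [ 0.5563 -0.0761  0.044 ]
mr [ 0.5466 -0.155   0.044 ]
cr [ 0.5377 -0.203   0.044 ]
w 0.2542366324769989 0.15726004044200773
yaw -7.261787880383348 -7.111367888278912
bl [ 0.3534 -0.2401  0.044 ]
br [ 0.3612 -0.3522  0.044 ]
fl [ 0.4144 -0.2123  0.044 ]
fr [ 0.4278 -0.3743  0.044 ]
bl 0.11239576964101868 4.0050477331472045 [ 0.3573146  -0.29611069  0.044     ]
fl 0.16257796190796864 4.747346993413819 [ 0.42111542 -0.29327857  0.044     ]
0.06386364469015815
```

```bash
cat >> h.py <<'E'
def plan(target,yaw=None,flip=0):
    "shift in tool axes (mm) to world target; turn (deg rotvec, tool axes) to vertical tool with x at yaw"
    s=sense();R=Ro.from_rotvec(s["tool_rot"])
    print("t",s["clock"],"pos",s["ee_pos"].round(4),"x ax",R.as_matrix()[:,0].round(3),"z ax",R.as_matrix()[:,2].round(4),"F",s["contact_force"].round(1),"M",s["ft_torque"].round(2),"open",round(s["opening"],4),"q7",s["q"][6].round(3))
    print("shift",(R.inv().apply(np.array(target)-s["ee_pos"])*1e3).round(1))
    if yaw is not None:
        a=np.radians(yaw+flip);x=np.array([np.cos(a),np.sin(a),0]);z=np.array([0,0,-1.])
        T=Ro.from_matrix(np.c_[x,np.cross(z,x),z]);print("turn",np.degrees((R.inv()*T).as_rotvec()).round(2))
E
python3 - <<'E'
from h import *
import pickle
c=pickle.load(open("top.pkl","rb"))
print("pot rim centre",ray(c,657/1.4,267/1.4,.2),"bowl",ray(c,272/1.4,370/1.4,.05))
plan((.363,-.297,.25),4.4);plan((.363,-.297,.25),4.4,180)
E
```

```text
pot rim centre [ 0.57197856 -0.51667929  0.2       ] bowl [0.37083535 0.31362161 0.05      ]
t 0.1 pos [ 0.2666 -0.6738  0.2178] x ax [ 0.368 -0.93  -0.001] z ax [-6.0e-04  1.2e-03 -1.0e+00] F [-0.4 -0.9 -0.7] M [-0.04 -0.02 -0.01] open 0.0931 q7 -0.08
shift [-314.9 -228.3  -31.8]
turn [-4.000e-02  7.000e-02 -7.281e+01]
t 0.1 pos [ 0.2666 -0.6738  0.2178] x ax [ 0.368 -0.93  -0.001] z ax [-6.0e-04  1.2e-03 -1.0e+00] F [-0.4 -0.9 -0.7] M [-0.04 -0.02 -0.01] open 0.0931 q7 -0.08
shift [-314.9 -228.3  -31.8]
turn [8.0000e-02 5.0000e-02 1.0719e+02]
```

Request:
{"api": "move_arm", "payload": {
  "gripper": [0,0,0,0,0,0,0,0],
  "translation": [
    [-38,-28,-4],
    [-38,-28,-4],
    [-38,-28,-4],
    [-38,-28,-4],
    [-38,-28,-4],
    [-38,-28,-4],
    [-38,-28,-4],
    [-38,-28,-4]
  ],
  "delta_rot": [
    [0,0,0],
    [0,0,0],
    [0,0,0],
    [0,0,0],
    [0,0,0],
    [0,0,0],
    [0,0,0],
    [0,0,0]
  ]
}}

```text
clock: 0.9
ee_pos: [0.362, -0.3008, 0.2463]
tool_rot: [2.589, -1.779, -0.01]
contact_force: [0.4, 0.4, 0.2]
opening: 0.0928
```

Request:
{"api": "move_arm", "payload": {
  "gripper": [0,0,0,0,0,0,0,0],
  "translation": [
    [0,0,0],
    [0,0,0],
    [0,0,0],
    [0,0,0],
    [0,0,0],
    [0,0,0],
    [0,0,0],
    [0,0,0]
  ],
  "delta_rot": [
    [0,0,-8.5],
    [0,0,-8.5],
    [0,0,-8.5],
    [0,0,-8.5],
    [0,0,-8.5],
    [0,0,-8.5],
    [0,0,-8.5],
    [0,0,-8.5]
  ]
}}

```text
clock: 1.7
ee_pos: [0.3643, -0.2905, 0.2464]
tool_rot: [-3.136, -0.001, 0.01]
contact_force: [-0.1, 0.0, 0.6]
opening: 0.0931
```

Run:
```python
from h import *
plan((.363,-.297,.20),4.4)
```

```text
t 1.7 pos [ 0.3643 -0.2905  0.2464] x ax [ 1.     0.001 -0.006] z ax [-0.0064  0.0054 -1.    ] F [-0.1  0.   0.6] M [-0.03 -0.03  0.01] open 0.0931 q7 0.411
shift [-1.   6.8 46.4]
turn [-0.33  0.35 -4.36]
```

Request:
{"api": "move_arm", "payload": {
  "gripper": [0,0,0,0],
  "translation": [
    [-1,6.5,40],
    [0,0,6],
    [0,0,0],
    [0,0,0]
  ],
  "delta_rot": [
    [-0.3,0.3,-4.4],
    [0,0,0],
    [0,0,0],
    [0,0,0]
  ]
}}

```text
clock: 2.1
ee_pos: [0.3634, -0.2971, 0.2007]
tool_rot: [-3.139, -0.125, 0.001]
contact_force: [-0.2, 0.3, -0.6]
opening: 0.0929
```

Run:
```python
from h import *
import pickle
plan((.363,-.297,.017),4.4)
c=camera("wrist");pickle.dump(c,open("w1.pkl","wb"));save(c,"w1.png",None,1.4);print(-np.array(c["R"]).T@c["t"],np.array(c["R"])[2])
```

```text
t 2.1 pos [ 0.3634 -0.2971  0.2007] x ax [ 0.997  0.08  -0.   ] z ax [-4.e-04  5.e-04 -1.e+00] F [-0.2  0.3 -0.6] M [-0.07 -0.09  0.03] open 0.0929 q7 0.448
shift [ -0.3   0.  183.7]
turn [-0.03  0.02  0.16]
[ 0.35664575 -0.22258829  0.36651493] [ 0.02115042 -0.26715318 -0.96342194]
```

View pics/w1.png

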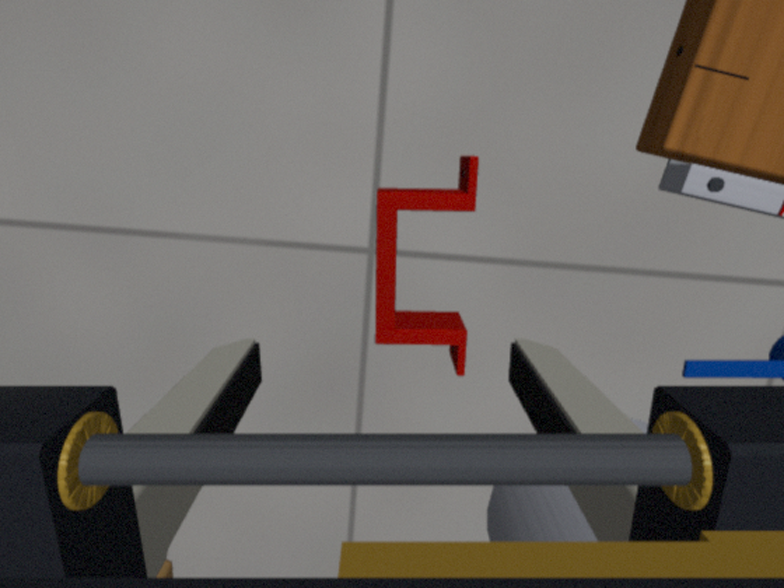

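The wrist view shows the handle upright: bar back corners at (377,189) and (376,344), foot tips at (478,157) and (465,374). I check these against the top view.

Run:
```python
from h import *
import pickle
c=pickle.load(open("w1.pkl","rb"))
P=lambda x,y:ray(c,(x+.5)/1.4-.5,(y+.5)/1.4-.5,.044)
h=dict(bl=P(377,189),br=P(376,344),fl=P(478,157),fr=P(466,374),cl=P(475,210),)
for k in h: print(k,h[k].round(4))
for a,b in (('bl','br'),('fl','fr')):
    d=h[a]-h[b];print(a,np.linalg.norm(d),np.degrees(np.arctan2(-d[0],d[1])), (h[a]+h[b])/2)
print(np.linalg.norm((h['fl']+h['fr']-h['bl']-h['br'])/2))
```

```text
bl [ 0.3533 -0.2448  0.044 ]
br [ 0.3608 -0.3537  0.044 ]
fl [ 0.4168 -0.2194  0.044 ]
fr [ 0.4281 -0.372   0.044 ]
cl [ 0.4193 -0.2533  0.044 ]
bl 0.10923069759998659 3.9028132771995123 [ 0.35704545 -0.29924687  0.044     ]
fl 0.15302901511793396 4.214275900509792 [ 0.42246557 -0.29568951  0.044     ]
0.06551676781000042
```

Request:
{"api": "move_arm", "payload": {
  "gripper": [0,0,0,0,0,0],
  "translation": [
    [0.4,1.5,45],
    [0,0,45],
    [0,0,45],
    [0,0,40],
    [0,0,8],
    [0,0,0]
  ],
  "delta_rot": [
    [0,0,0.5],
    [0,0,0],
    [0,0,0],
    [0,0,0],
    [0,0,0],
    [0,0,0]
  ]
}}

```text
clock: 2.75
ee_pos: [0.3727, -0.3037, 0.0202]
tool_rot: [3.128, 0.1, 0.02]
contact_force: [0.2, -0.3, 1.2]
opening: 0.0932
```

Run:
```python
from h import *
plan((.3638,-.2985,.017),4.1)
```

```text
t 2.75 pos [ 0.3727 -0.3037  0.0202] x ax [0.998 0.064 0.013] z ax [ 0.0133 -0.0117 -0.9998] F [ 0.2 -0.3  1.2] M [ 0.02 -0.03  0.01] open 0.0932 q7 0.24
shift [-8.6 -5.8  3. ]
turn [ 0.72 -0.71 -0.43]
```

Request:
{"api": "move_arm", "payload": {
  "gripper": [0,0,0],
  "translation": [
    [-8.5,-6,3],
    [0,0,0],
    [0,0,0]
  ],
  "delta_rot": [
    [0.7,-0.7,-0.4],
    [0,0,0],
    [0,0,0]
  ]
}}

```text
clock: 3.05
ee_pos: [0.365, -0.2993, 0.0213]
tool_rot: [3.137, 0.111, 0.006]
contact_force: [-0.5, 1.0, -0.0]
opening: 0.0931
```

Run:
```python
from h import *
plan((.3638,-.2985,.017),4.1)
```

```text
t 3.05 pos [ 0.365  -0.2993  0.0213] x ax [0.998 0.07  0.004] z ax [ 0.0037 -0.0029 -1.    ] F [-0.5  1.  -0. ] M [-0.06 -0.07 -0.  ] open 0.0931 q7 0.247
shift [-1.1 -0.9  4.3]
turn [ 0.18 -0.2  -0.06]
```

Request:
{"api": "move_arm", "payload": {
  "gripper": [0,0,0],
  "translation": [
    [-1,-1,5],
    [0,0,0],
    [0,0,0]
  ],
  "delta_rot": [
    [0.2,-0.2,0],
    [0,0,0],
    [0,0,0]
  ]
}}

```text
clock: 3.35
ee_pos: [0.3646, -0.2996, 0.0183]
tool_rot: [3.138, 0.108, 0.006]
contact_force: [-0.1, 0.6, 0.3]
opening: 0.0929
```

Request:
{"api": "move_arm", "payload": {
  "gripper": [1,1,1,1,1,1,1,1],
  "translation": [
    [0,0,0],
    [0,0,0],
    [0,0,0],
    [0,0,0],
    [0,0,0],
    [0,0,0],
    [0,0,0],
    [0,0,0]
  ],
  "delta_rot": [
    [0,0,0],
    [0,0,0],
    [0,0,0],
    [0,0,0],
    [0,0,0],
    [0,0,0],
    [0,0,0],
    [0,0,0]
  ],
  "force": 40
}}

```text
clock: 4.15
ee_pos: [0.3647, -0.2996, 0.0183]
tool_rot: [3.138, 0.108, 0.005]
contact_force: [-0.6, 1.0, -0.2]
opening: 0.0336
```

Run:
```python
from h import *
plan((.3638,-.2985,.017),4.1)
```

```text
t 4.15 pos [ 0.3647 -0.2996  0.0183] x ax [0.998 0.069 0.003] z ax [ 0.0034 -0.0019 -1.    ] F [-0.6  1.  -0.2] M [ 0.01 -0.03 -0.04] open 0.0336 q7 0.245
shift [-0.8 -1.2  1.3]
turn [ 0.12 -0.19 -0.15]
```

Fingers are still closing; I wait on.

Request:
{"api": "move_arm", "payload": {
  "gripper": [1,1,1,1,1],
  "translation": [
    [0,0,0],
    [0,0,0],
    [0,0,0],
    [0,0,0],
    [0,0,0]
  ],
  "delta_rot": [
    [0,0,0],
    [0,0,0],
    [0,0,0],
    [0,0,0],
    [0,0,0]
  ],
  "force": 50
}}

```text
clock: 4.65
ee_pos: [0.3646, -0.2996, 0.0182]
tool_rot: [3.138, 0.108, 0.005]
contact_force: [-0.7, -0.6, 0.4]
opening: 0.0137
```

Request:
{"api": "move_arm", "payload": {
  "gripper": [1,1,1,1],
  "translation": [
    [0,0,-8],
    [0,0,-10],
    [0,0,-5],
    [0,0,0]
  ],
  "delta_rot": [
    [0,0,0],
    [0,0,0],
    [0,0,0],
    [0,0,0]
  ]
}}

```text
clock: 5.05
ee_pos: [0.3641, -0.2993, 0.0432]
tool_rot: [3.138, 0.108, 0.003]
contact_force: [0.3, -0.6, -2.6]
opening: 0.0136
```

Run:
```python
from h import *
yb=-7.2;a=np.radians(yb);n=np.array([np.cos(a),np.sin(a)]);e=np.array([.5558,-.0768])
t=e-n*(.059+.03);print(t)
plan((*t,.03),yb)
```

```text
[ 0.46750179 -0.06564534]
t 5.05 pos [ 0.3641 -0.2993  0.0432] x ax [0.998 0.069 0.002] z ax [ 0.0022 -0.0014 -1.    ] F [ 0.3 -0.6 -2.6] M [-0.02 -0.04  0.02] open 0.0136 q7 0.259
shift [ 119.3 -226.    13.1]
turn [ 0.08 -0.13 11.15]
```

Request:
{"api": "move_arm", "payload": {
  "gripper": [1,1,1,1],
  "translation": [
    [0,0,0],
    [0,0,0],
    [0,0,0],
    [0,0,0]
  ],
  "delta_rot": [
    [0,0,4],
    [0,0,4],
    [0,0,3],
    [0,0,0]
  ]
}}

```text
clock: 5.45
ee_pos: [0.3641, -0.2998, 0.0443]
tool_rot: [3.133, -0.205, 0.006]
contact_force: [0.2, 0.4, -2.6]
opening: 0.0137
```

Run:
```python
from h import *
plan((.4675,-.0656,.035),-7.2)
```

```text
t 5.45 pos [ 0.3641 -0.2998  0.0443] x ax [ 0.991 -0.131  0.004] z ax [ 0.004  -0.0022 -1.    ] F [ 0.2  0.4 -2.6] M [-0.    0.02 -0.02] open 0.0137 q7 0.148
shift [  71.9 -245.7    9.2]
turn [ 0.09 -0.24 -0.3 ]
```

Request:
{"api": "move_arm", "payload": {
  "gripper": [1,1,1,1,1,1,1,1],
  "translation": [
    [10,-35,0],
    [10,-35,0],
    [10,-35,0],
    [10,-35,0],
    [10,-35,0],
    [10,-35,0],
    [6,-25,0],
    [0,0,0]
  ],
  "delta_rot": [
    [0,0,0],
    [0,0,0],
    [0,0,0],
    [0,0,0],
    [0,0,0],
    [0,0,0],
    [0,0,0],
    [0,0,0]
  ]
}}

```text
clock: 6.25
ee_pos: [0.4643, -0.0688, 0.0437]
tool_rot: [3.133, -0.193, 0.011]
contact_force: [0.1, 0.2, -3.6]
opening: 0.0135
```

Run:
```python
from h import *
plan((.4675,-.0656,.021),-7.2)
```

```text
t 6.25 pos [ 0.4643 -0.0688  0.0437] x ax [ 0.992 -0.123  0.007] z ax [ 0.0068 -0.0026 -1.    ] F [ 0.1  0.2 -3.6] M [-0.04 -0.01  0.01] open 0.0135 q7 -0.213
shift [ 2.6 -3.6 22.7]
turn [ 0.1  -0.4   0.14]
```

Request:
{"api": "move_arm", "payload": {
  "gripper": [1,1,1,1,1],
  "translation": [
    [2,-3.5,12],
    [0,0,9],
    [0,0,0],
    [0,0,0],
    [0,0,0]
  ],
  "delta_rot": [
    [0.1,-0.4,0.1],
    [0,0,0],
    [0,0,0],
    [0,0,0],
    [0,0,0]
  ]
}}

```text
clock: 6.75
ee_pos: [0.4653, -0.0681, 0.0201]
tool_rot: [3.135, -0.197, -0.005]
contact_force: [-0.6, 0.2, -2.8]
opening: 0.0136
```

Run:
```python
from h import *
import pickle
plan((.4675,-.0656,.021),-7.2)
for n in ("wrist","top"):
    c=camera(n);pickle.dump(c,open(n+"2.pkl","wb"))
    if n=="wrist": save(c,"w2.png",None,1.4)
```

```text
t 6.75 pos [ 0.4653 -0.0681  0.0201] x ax [ 0.992 -0.125 -0.003] z ax [-3.2e-03 -6.0e-04 -1.0e+00] F [-0.6  0.2 -2.8] M [ 0.01  0.   -0.02] open 0.0136 q7 -0.218
shift [ 1.9 -2.8 -0.9]
turn [0.06 0.18 0.01]
```

View pics/w2.png

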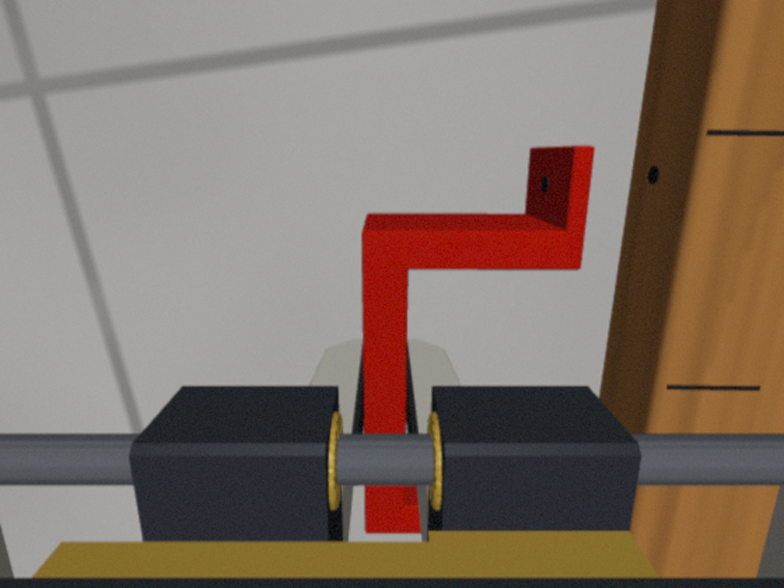

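Wrist view: the left foot's outer top corner is at (593,147), its inner end at (582,267), the left pencil mark meets the edge at (708,132) and the middle mark at (667,387). I compute the offsets.

```bash
python3 - <<'E'
from h import *
import pickle
c=pickle.load(open("wrist2.pkl","rb"))
P=lambda x,y,z:ray(c,(x+.5)/1.4-.5,(y+.5)/1.4-.5,z)[:2]
L=P(708,132,.044);M=P(667,387,.044);E1=P(720,5,.044);E2=P(650,425,.044)
y=lambda d:np.degrees(np.arctan2(-d[0],d[1]))
F=P(593,147,.0455);G=P(582,267,.0455);BL=P(364,232,.0455);
print("marks",L,M,np.linalg.norm(L-M),y(L-M),"edge yaw",y(E1-E2))
print("foot",F,G,np.linalg.norm(F-G),y(F-G),"cheek",BL)
a=np.radians(-7.2);n=np.array([np.cos(a),np.sin(a)]);l=np.array([-n[1],n[0]])
print("gap",(E1-F)@n,(L-F)@n,(M-G)@n,"mark-foot lateral",(L-F)@l,"want .0005; lateral from mid",(M-F)@l, "bl",(M-BL)@l)
b=P(708,132,.044)
s=sense();print("tcp to mid", (M-s["ee_pos"][:2])@n,(M-s["ee_pos"][:2])@l,"foot from tcp",(F-s["ee_pos"][:2])@n,(F-s["ee_pos"][:2])@l,(BL-s["ee_pos"][:2])@l)
E
python3 - <<'E'
import sys;sys.path.insert(0,".")
from h import *
import pickle
c=pickle.load(open("top2.pkl","rb"));im=c["pixels"][:,:,::-1]
cv2.imwrite("pics/t2.png",cv2.resize(im[180:250,265:370],None,fx=7.5,fy=7.5,interpolation=cv2.INTER_CUBIC))
E
```

```text
marks [0.56441093 0.00066255] [ 0.5554535  -0.07740662] 0.07858136200889508 -6.545331140171923 edge yaw -7.1919525218037315
foot [0.53187384 0.00071107] [ 0.52826519 -0.03347023] 0.0343712644014247 -6.026621158706145 cheek [ 0.46515234 -0.01491069]
gap 0.029722096948004643 0.03228660579284015 0.032480615823415805 mark-foot lateral 0.004029833231572469 want .0005; lateral from mid -0.07454639918401905 bl -0.05068539754953122
tcp to mid 0.09044122294715559 0.00190428235294649 foot from tcp 0.05725675606040217 0.07645068153696555 0.052589679902477704
```

View pics/t2.png

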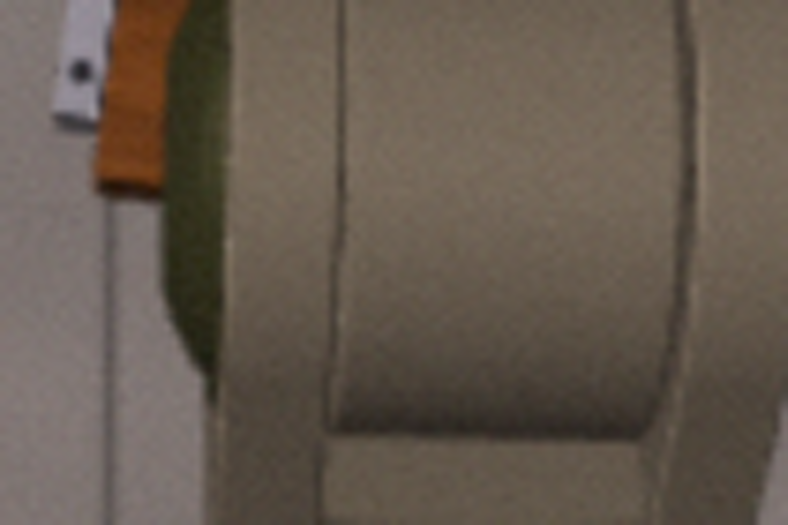

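Request:
{"api": "move_arm", "payload": {
  "gripper": [1,1,1,1,1],
  "translation": [
    [5,-3.5,0],
    [7,0,0],
    [6,0,0],
    [3,0,0],
    [0,0,0]
  ],
  "delta_rot": [
    [0,0.2,0],
    [0,0,0],
    [0,0,0],
    [0,0,0],
    [0,0,0]
  ]
}}

```text
clock: 7.35
ee_pos: [0.4897, -0.0674, 0.0212]
tool_rot: [3.134, -0.198, 0.006]
contact_force: [-0.4, 0.1, -1.4]
opening: 0.0135
```

Run:
```python
from h import *
import pickle
a=np.radians(-7.2);n=np.array([np.cos(a),np.sin(a)])
plan((*(np.array((.5554,-.0774))-.059*n),.0195),-7.1)
c=camera("wrist");pickle.dump(c,open("w3.pkl","wb"));save(c,"w3.png",None,1.4)
```

```text
t 7.35 pos [ 0.4897 -0.0674  0.0212] x ax [ 0.992 -0.126  0.004] z ax [ 0.0035 -0.0012 -1.    ] F [-0.4  0.1 -1.4] M [-0.02 -0.02 -0.01] open 0.0135 q7 -0.218
shift [7.4 1.7 1.7]
turn [ 0.04 -0.21 -0.11]
```

View pics/w3.png

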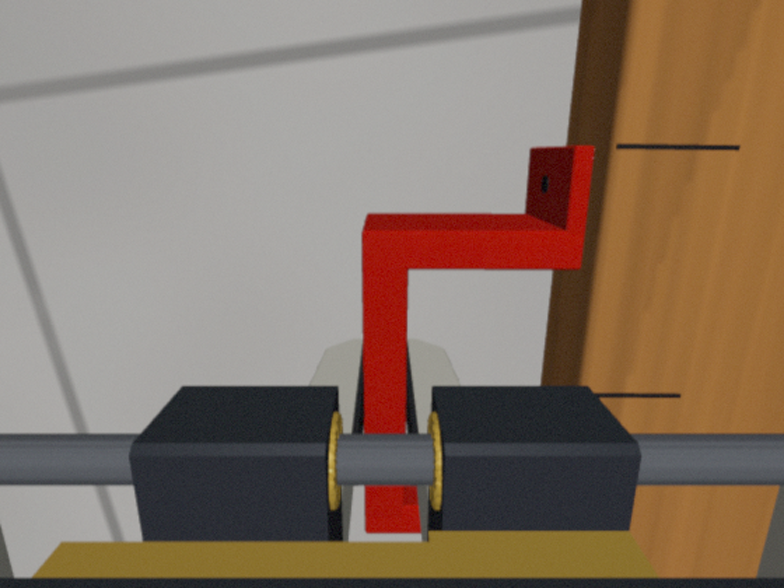

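The left mark, extended (617,147), lines up with the foot's outer corner (593,147); a few mm of gap remains. A quick calculation, then contact.

Run:
```python
from h import *
import pickle
c=pickle.load(open("w3.pkl","rb"))
P=lambda x,y,z:ray(c,(x+.5)/1.4-.5,(y+.5)/1.4-.5,z)[:2]
a=np.radians(-7.2);n=np.array([np.cos(a),np.sin(a)]);l=np.array([-n[1],n[0]])
L=P(617,147,.044);L2=P(739,148,.044);M=P(597,396,.044);M2=P(680,396,.044)
for h in(.045,.0465):
    F=P(593,146.5,h);B=P(364,230,h);print("foot from mid (78)",(F-M)@l,(F-M2)@l,"from mark(-.5)",(F-L)@l,(F-L2)@l,"cheek(54)",(B-M)@l)
print(np.linalg.norm(L-M),"gap",(M-F)@n,(L-F)@n)
```

```text
foot from mid (78) 0.07881041966180605 0.07889407234763379 from mark(-.5) 0.00012928543235657538 0.00043517965375608134 cheek(54) 0.05516563626885864
foot from mid (78) 0.07878975902672729 0.07887341171255502 from mark(-.5) 0.00010862479727780637 0.0004145190186773118 cheek(54) 0.05539478075711363
0.07876147970590795 gap 0.01147957197877185 0.007922915988729618
```

Request:
{"api": "move_arm", "payload": {
  "gripper": [1,1,1,1],
  "translation": [
    [3,0,1],
    [2,0,0],
    [1,0,0],
    [0,0,0]
  ],
  "delta_rot": [
    [0,-0.2,0],
    [0,0,0],
    [0,0,0],
    [0,0,0]
  ]
}}

```text
clock: 7.8
ee_pos: [0.4949, -0.0682, 0.02]
tool_rot: [3.135, -0.198, -0.003]
contact_force: [-0.3, 0.1, -1.6]
opening: 0.0134
```

Request:
{"api": "move_arm", "payload": {
  "gripper": [1,1,1,1],
  "translation": [
    [2,0.8,0.5],
    [2,0,0],
    [2,0,0],
    [0,0,0]
  ],
  "delta_rot": [
    [0,0.1,0],
    [0,0,0],
    [0,0,0],
    [0,0,0]
  ]
}}

```text
clock: 8.2
ee_pos: [0.4981, -0.0695, 0.0191]
tool_rot: [3.134, -0.198, -0.009]
contact_force: [-2.6, 0.9, -0.6]
opening: 0.0136
```

Run:
```python
from h import *
a=np.radians(-7.2);n=np.array([np.cos(a),np.sin(a)])
plan((*(np.array((.5554,-.0774))-.059*n),.0195),-7.2)
```

```text
t 8.2 pos [ 0.4981 -0.0695  0.0191] x ax [ 0.992 -0.126 -0.006] z ax [-5.6e-03 -6.0e-04 -1.0e+00] F [-2.6  0.9 -0.6] M [ 0.09  0.47 -0.15] open 0.0136 q7 -0.213
shift [-1.1  0.7 -0.4]
turn [ 0.07  0.32 -0.04]
```

Request:
{"api": "move_arm", "payload": {
  "gripper": [1,1,1,1],
  "translation": [
    [1.5,0,0],
    [1.5,0,0],
    [1,0,0],
    [0,0,0]
  ],
  "delta_rot": [
    [0,0.3,0.5],
    [0,0,0],
    [0,0,0],
    [0,0,0]
  ]
}}

```text
clock: 8.6
ee_pos: [0.4996, -0.0697, 0.0188]
tool_rot: [3.133, -0.211, -0.007]
contact_force: [-4.4, 1.6, -0.3]
opening: 0.0133
```

Run:
```python
from h import *
plan((.505,-.07,.0195),-7.2)
```

```text
t 8.6 pos [ 0.4996 -0.0697  0.0188] x ax [ 0.991 -0.134 -0.005] z ax [-0.0048 -0.0012 -1.    ] F [-4.4  1.6 -0.3] M [ 0.17  0.78 -0.03] open 0.0133 q7 -0.218
shift [ 5.4 -0.4 -0.8]
turn [ 0.1   0.26 -0.52]
```

Request:
{"api": "move_arm", "payload": {
  "gripper": [1,1,1,1,1],
  "translation": [
    [3,0,-0.5],
    [3,0,0],
    [3,0,0],
    [3,0,0],
    [0,0,0]
  ],
  "delta_rot": [
    [0,0.2,0.2],
    [0,0,0],
    [0,0,0],
    [0,0,0],
    [0,0,0]
  ]
}}

```text
clock: 9.1
ee_pos: [0.5031, -0.0703, 0.0187]
tool_rot: [3.132, -0.213, -0.026]
contact_force: [-5.4, 1.9, 3.4]
opening: 0.0136
```

Run:
```python
from h import *
plan((.505,-.07,.0195),-7.6)
```

```text
t 9.1 pos [ 0.5031 -0.0703  0.0187] x ax [ 0.991 -0.136 -0.016] z ax [-0.0166 -0.0012 -0.9999] F [-5.4  1.9  3.4] M [0.29 0.66 0.04] open 0.0136 q7 -0.217
shift [ 1.8 -0.5 -0.9]
turn [ 0.2   0.93 -0.19]
```

Request:
{"api": "move_arm", "payload": {
  "gripper": [1,1,1,1],
  "translation": [
    [2,0,-1.5],
    [2,0,-0.5],
    [2,0,0],
    [2,0,0]
  ],
  "delta_rot": [
    [0,1,0],
    [0,0.5,0],
    [0,0.3,0],
    [0,0.2,0]
  ]
}}

```text
clock: 9.5
ee_pos: [0.5025, -0.0705, 0.0191]
tool_rot: [3.129, -0.211, 0.005]
contact_force: [-8.4, 0.9, 2.3]
opening: 0.0136
```

Run:
```python
from h import *
plan((.505,-.07,.0195),-7.6)
```

```text
t 9.5 pos [ 0.5025 -0.0705  0.0191] x ax [ 0.991 -0.134  0.004] z ax [ 0.0029 -0.0055 -1.    ] F [-8.4  0.9  2.3] M [ 0.51  1.61 -0.  ] open 0.0136 q7 -0.221
shift [ 2.4 -0.8 -0.4]
turn [ 0.29 -0.21 -0.1 ]
```

Request:
{"api": "move_arm", "payload": {
  "gripper": [1,1,1,1],
  "translation": [
    [1,0,-1.5],
    [1,0,0],
    [0.5,0,0],
    [0,0,0]
  ],
  "delta_rot": [
    [0.3,0,0],
    [0,0,0],
    [0,0,0],
    [0,0,0]
  ]
}}

```text
clock: 9.9
ee_pos: [0.5001, -0.0704, 0.0198]
tool_rot: [3.134, -0.21, -0.008]
contact_force: [-4.3, 1.7, -0.7]
opening: 0.0133
```

Run:
```python
from h import *
import pickle
plan((.505,-.07,.0195),-7.6)
a=camera("wrist");pickle.dump(a,open("w4.pkl","wb"))
b=camera("scene");pickle.dump(b,open("s4.pkl","wb"))
save(a,"w4.png",None,1.4)
save(b,"s4.png",(150,165,270,265),6)
```

```text
t 9.9 pos [ 0.5001 -0.0704  0.0198] x ax [ 0.991 -0.133 -0.005] z ax [-0.0053  0.     -1.    ] F [-4.3  1.7 -0.7] M [ 0.31  0.82 -0.06] open 0.0133 q7 -0.216
shift [ 4.8 -1.   0.3]
turn [ 0.04  0.3  -0.06]
```

View pics/w4.png

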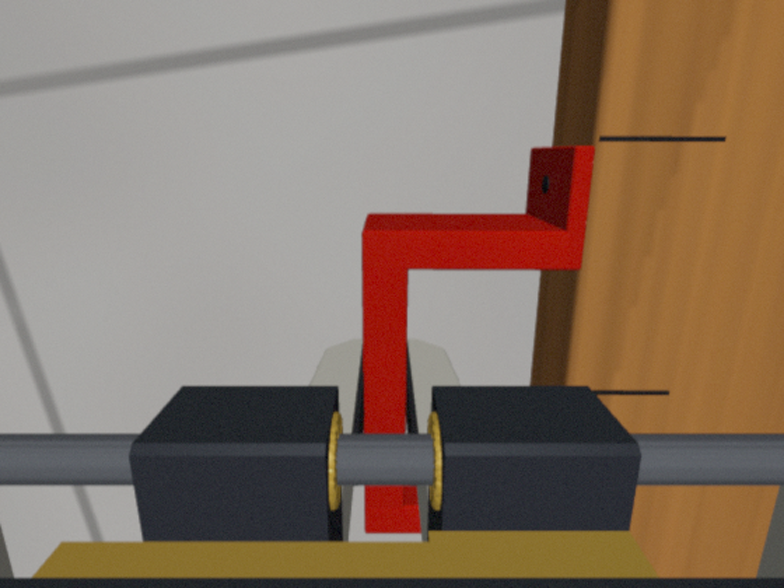

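View pics/s4.png

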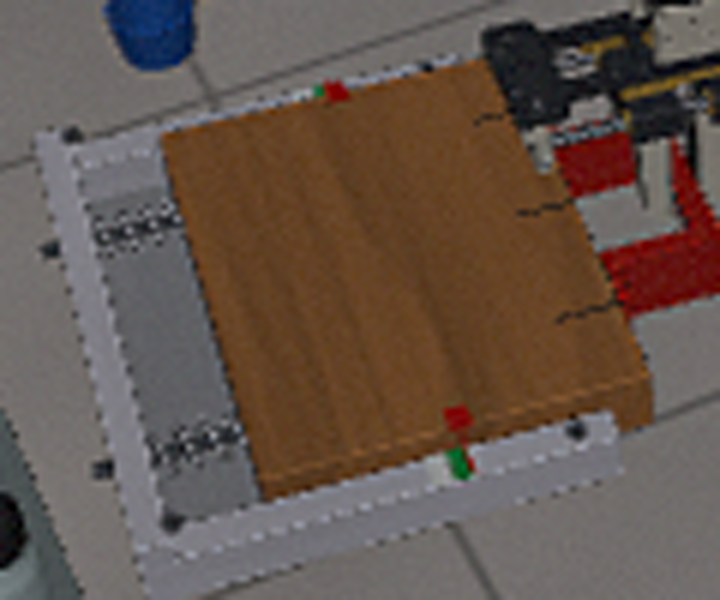

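The wrist view shows the left mark at row 139 against the foot end at 147, so the handle sits about 2 mm too far right. The scene view shows the pointers just at the start of the green strips (about 4 N). I back off slightly, shift left and press again.

Run:
```python
from h import *
import pickle
c=pickle.load(open("w4.pkl","rb"))
P=lambda x,y,z:ray(c,(x+.5)/1.4-.5,(y+.5)/1.4-.5,z)[:2]
a=np.radians(-7.4);n=np.array([np.cos(a),np.sin(a)]);l=np.array([-n[1],n[0]])
L=P(600,139,.044);M=P(597,393,.044);L2=P(725,139,.044);M2=P(668,393,.044)
y=lambda d:np.degrees(np.arctan2(-d[0],d[1]))
F=P(593,146.5,.0455);G=P(582,267,.0455);B=P(364,231,.0455)
print("foot from mid(78)",(F-M)@l,"mark",(F-L)@l,"cheek(54)",(B-M)@l,"yaw foot",y(F-G),"edge",y(P(607,2,.044)-P(570,384,.044)),"mark dir",np.degrees(np.arctan2(*(L2-L)[::-1])),np.degrees(np.arctan2(*(M2-M)[::-1])))
```

```text
foot from mid(78) 0.07663920829511325 mark -0.002024241334148835 cheek(54) 0.053296223259262046 yaw foot -6.4871333723190014 edge -6.819020897010644 mark dir -7.707772159771821 -7.545860825261615
```

Request:
{"api": "move_arm", "payload": {
  "gripper": [1,1,1,1,1],
  "translation": [
    [-4,0,0],
    [-4,0,0],
    [-1,-2,0],
    [0,0,0],
    [0,0,0]
  ],
  "delta_rot": [
    [0,0.2,0],
    [0,0,0],
    [0,0,0],
    [0,0,0],
    [0,0,0]
  ]
}}

```text
clock: 10.5
ee_pos: [0.495, -0.0675, 0.0204]
tool_rot: [3.134, -0.21, 0.01]
contact_force: [0.1, 0.2, -3.2]
opening: 0.0135
```

Run:
```python
from h import *
plan((.505,-.07,.0195),-7.6)
```

```text
t 10.5 pos [ 0.495  -0.0675  0.0204] x ax [ 0.991 -0.134  0.006] z ax [ 0.0063 -0.001  -1.    ] F [ 0.1  0.2 -3.2] M [0.   0.06 0.01] open 0.0135 q7 -0.222
shift [10.2  1.2  0.9]
turn [ 0.01 -0.36 -0.08]
```

Request:
{"api": "move_arm", "payload": {
  "gripper": [1,1,1,1,1,1,1],
  "translation": [
    [2,0,0],
    [2,0,0],
    [3,0,0],
    [3,0,0],
    [3,0,0],
    [3,0,0],
    [3,0,0]
  ],
  "delta_rot": [
    [0,-0.3,0],
    [0,0.2,0],
    [0,0.2,0],
    [0,0.3,0],
    [0,0.3,0],
    [0,0.3,0],
    [0,0.3,0]
  ]
}}

```text
clock: 11.2
ee_pos: [0.503, -0.0689, 0.0191]
tool_rot: [3.132, -0.209, 0.012]
contact_force: [-8.4, 1.9, 1.2]
opening: 0.0135
```

Run:
```python
from h import *
plan((.505,-.07,.0195),-7.6)
for i in range(4): camera("top")
plan((.505,-.07,.0195),-7.6)
```

```text
t 11.2 pos [ 0.503  -0.0689  0.0191] x ax [ 0.991 -0.133  0.008] z ax [ 0.0074 -0.0032 -1.    ] F [-8.4  1.9  1.2] M [ 0.55  1.8  -0.11] open 0.0135 q7 -0.221
shift [ 2.1  0.9 -0.3]
turn [ 0.13 -0.45 -0.02]
t 11.4 pos [ 0.503  -0.0689  0.0191] x ax [ 0.991 -0.133  0.008] z ax [ 0.0075 -0.0032 -1.    ] F [-7.8  2.8  1.4] M [ 0.53  1.65 -0.09] open 0.0137 q7 -0.221
shift [ 2.1  0.9 -0.4]
turn [ 0.12 -0.45 -0.02]
```

Request:
{"api": "move_arm", "payload": {
  "gripper": [1,1,1],
  "translation": [
    [4,0,-0.7],
    [4,0,-0.5],
    [4,0,-0.5]
  ],
  "delta_rot": [
    [0.1,-0.1,0.2],
    [0,0.1,0.1],
    [0,0.1,0.1]
  ]
}}

```text
clock: 11.7
ee_pos: [0.5048, -0.0691, 0.0195]
tool_rot: [3.133, -0.217, -0.015]
contact_force: [-8.8, 3.1, 3.3]
opening: 0.0139
```

Run:
```python
from h import *
import pickle
plan((.505,-.07,.0195),-7.6)
a=camera("wrist");pickle.dump(a,open("w5.pkl","wb"))
b=camera("scene");pickle.dump(b,open("s5.pkl","wb"))
for i in range(2): camera("top")
plan((.505,-.07,.0195),-7.6)
A=cv2.resize(a["pixels"][:300,:,::-1],None,fx=1.4,fy=1.4,interpolation=cv2.INTER_CUBIC)
cv2.imwrite("pics/w5.png",A)
save(b,"s5.png",(180,170,300,260),6.6)
```

```text
t 11.7 pos [ 0.5048 -0.0691  0.0195] x ax [ 0.99  -0.138 -0.009] z ax [-9.5e-03 -6.0e-04 -1.0e+00] F [-8.8  3.1  3.3] M [0.66 1.87 0.06] open 0.0139 q7 -0.22
shift [0.4 0.9 0. ]
turn [ 0.11  0.53 -0.32]
t 11.9 pos [ 0.5048 -0.0692  0.0195] x ax [ 0.99  -0.138 -0.009] z ax [-9.1e-03 -7.0e-04 -1.0e+00] F [-10.3   2.7   1.7] M [0.6  1.81 0.01] open 0.0139 q7 -0.22
shift [0.3 0.8 0. ]
turn [ 0.11  0.51 -0.33]
```

View pics/w5.png

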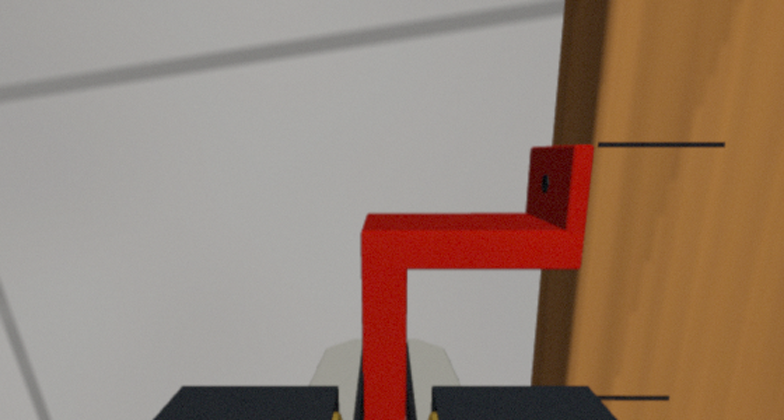

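The foot end is at row 146 and the mark at 145, so it is centred. The push is about 10 N and the tool is tilted by 0.5°. I level it and check close up.

Request:
{"api": "move_arm", "payload": {
  "gripper": [1,1,1],
  "translation": [
    [3.5,0,-0.5],
    [3.5,0,-0.5],
    [3.5,0,-0.5]
  ],
  "delta_rot": [
    [0,0.5,-0.1],
    [0,0.4,0],
    [0,0.3,0]
  ]
}}

```text
clock: 12.2
ee_pos: [0.5047, -0.0691, 0.0196]
tool_rot: [3.131, -0.211, -0.011]
contact_force: [-9.0, 3.0, -0.0]
opening: 0.0134
```

Run:
```python
from h import *
import pickle
plan((.505,-.07,.0195),-7.6)
a=camera("wrist");pickle.dump(a,open("w6.pkl","wb"))
b=camera("scene");pickle.dump(b,open("s6.pkl","wb"))
for i in range(2): camera("top")
plan((.505,-.07,.0195),-7.6)
A=cv2.resize(a["pixels"][90:200,370:450,::-1],None,fx=5,fy=5,interpolation=cv2.INTER_CUBIC)
B=cv2.resize(b["pixels"][172:250,195:260,::-1],None,fx=6,fy=6,interpolation=cv2.INTER_CUBIC)
o=np.zeros((550,800,3),np.uint8);o[:,:400]=A;o[:468,405:795]=B
cv2.imwrite("pics/c6.png",o)
```

```text
t 12.2 pos [ 0.5047 -0.0691  0.0196] x ax [ 0.991 -0.134 -0.007] z ax [-0.0073 -0.0025 -1.    ] F [-9.  3. -0.] M [0.66 1.86 0.  ] open 0.0134 q7 -0.22
shift [0.4 0.8 0.1]
turn [ 0.2   0.39 -0.12]
t 12.4 pos [ 0.5047 -0.0691  0.0195] x ax [ 0.991 -0.134 -0.007] z ax [-0.0073 -0.0025 -1.    ] F [-8.9  2.8  0.7] M [ 0.69  1.82 -0.  ] open 0.0137 q7 -0.22
shift [0.4 0.8 0. ]
turn [ 0.2   0.4  -0.12]
```

View pics/c6.png

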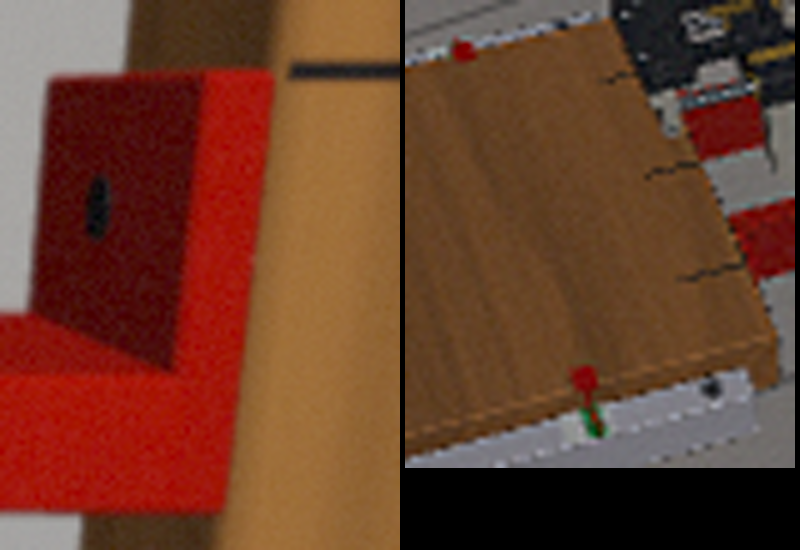

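The foot's front face is flush with the board edge along its whole length, its outer end is on the mark (row 72 vs 71), and the pointers are over the green strips. The readings are steady, so I hand in.

Run:
```python
from h import *
plan((.505,-.07,.0195),-7.6)
print(job_done())
```

```text
t 12.4 pos [ 0.5047 -0.0691  0.0195] x ax [ 0.991 -0.134 -0.007] z ax [-0.0073 -0.0025 -1.    ] F [-8.9  2.8  0.7] M [ 0.69  1.82 -0.  ] open 0.0137 q7 -0.22
shift [0.4 0.8 0. ]
turn [ 0.2   0.4  -0.12]
the job is handed in; nothing more can be done
None
```

I gripped the handle by its bar, carried it to the board's near edge and pressed it on. After the first press I backed off once to shift it about 2 mm left. I handed the job in at 12.4 s, still holding and pushing.

**Last checks:**
- **Push:** about 9.3 N and steady, with the pointers over the green strips. The board had moved roughly 9 to 10 mm, well short of the end of its travel.
- **Fit:** the left foot is flush with the edge, and its outer end is within about 1 mm of its pencil mark.
- **Height:** the handle's underside is on the shelf or about 1 mm above it.

**Not fully confirmed:**
- **Right foot:** the camera could not see it. I judged it to be touching from the near-zero twisting moment at the wrist.
- **Tilt:** the tool was about 0.4° off vertical at the end.
- **Sideways force:** about 1.5 N of friction remained along the edge.
- **Edge angle:** my estimates disagreed slightly, from -6.5° to -7.7°. I settled it by balancing the moment.

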